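# Slide a panel carrier under the spring flap of a bonding fixture

## Task

Load the blue panel carrier into the bonding fixture without gripping or lifting anything: with one fingertip press the green paddle down to hold the spring-closed white flap open, and while it is held, with the other fingertip push the carrier by its yellow end wall along its channel, under the flap, until it is fully home against the end stop. Then let the flap spring fully shut over the carrier and take the hand away. Leave the lens, the jar and the small metal gauge block standing where they are.

Things in the scene. Friction and masses are not known exactly. Their poses are not given: they have to be found in the camera images.
- fixture: Aluminium loading fixture fixed to the table, base plate 210 x 130 x 8 mm. Origin at table level under the hinge rod. z up; +x = feed direction; +y = side of the carrier's channel, -y = side of the paddle. Its frame in mm: plate x -100..110, y -60..70. Channel: floor z 8, centred on y 34, 43 wide, between fixed rails (each 4 wide, top z 16); open above for x below 45, roofed by the flap beyond.
- hinge (a point): Point on the hinge rod's axis: fixture x 0, y 0, z 28 mm. The rod (8 mm diameter) runs along x, from x -98 to 108, between two fixed bearing posts (14 mm wide in y, 9 mm in x, top z 34) at x -95 and 105. Paddle (-y side) and flap (+y side) are one rocker on it.
- flap (a joint): Angle (rad) of the rocker: 0 shut (flap level), 0.55 its limit. Pressing the paddle down raises the flap; above 0.3 the carrier passes freely. Spring 0.2 N m/rad with preload: 0.08 N m at 0, 0.17 at 0.45 (3 to 7 N on mid paddle). It springs shut when released. With the carrier home the lip drops into the gap behind the carrier's block; short of home it rests on the block and cannot shut.
- paddle (a point): Centre of the green paddle's top face. Plate 130 mm long (fixture x -100..30), 37 wide (y -45..-8), 4 thick, top at z 30 when shut; at 0.45 rad its top is at z 18.5 at y -26, z 15 at y -35. A fingertip pressing it can slide along x. With the fingertips level, 45 to 75 mm apart in fixture y, one presses it while the other stands behind the end wall, its tip some 10 mm above the channel floor.
- lip (a point): Middle of the lower edge of the red lip that hangs from the flap's front edge (fixture x 45..49, y 30..58 mm). Shut, its edge is at z 18.5 mm and bars the carrier's block; it does not give way to a push along x. The white flap is a level roof 3 mm thick, fixture x 45..105, y 0..58, underside z 27 when shut.
- stop (a point): Centre of the fixed end stop's face (faces -x), under the flap: fixture x 95, y 34, z 15 mm; stop 40 mm wide, z 8..22. The carrier is home when its nose bears on it: carrier origin then at fixture x 58, y 34, z 8 mm.
- carrier: Blue carrier lying loose in the channel, 0.15 to 0.31 kg, 74 mm (x) x 40 mm (y); origin at the centre of its underside, axes as the fixture's, nose at +x. Base 8 mm thick; block with a green glass panel, x -3..37, 18 high; gap x -25..-3; yellow upright end wall, x -37..-25, 40 wide, 27 high. Starts with its nose 5 to 35 mm short of the lip.
- end_wall (a point): Centre of the rear (-x) face of the carrier's yellow end wall, 18 mm above the carrier's underside: the face to push. It is 40 mm wide and its top is 27 mm above the underside.
- lens: Bystander: black camera lens with a blue ring and a steel top, standing beside the fixture, 35 mm diameter, 62 mm high; origin at the centre of its underside. Leave it alone.
- jar: Bystander: small closed jar, 44 mm diameter, 50 mm high, beside the fixture; origin at the centre of its underside. Leave it alone.
- gauge_block: Bystander: aluminium block 45 x 30 x 30 mm with a dark knob 18 mm in diameter on top, 48 mm high in all, beside the fixture; origin at the centre of its underside. Leave it alone.

How it is judged:
On the way, in this order (a step that is already met when the one before it is completed fails the run):
1. the flap is held open (above 0.3 rad) by the fingers on the paddle while the carrier is still outside, its nose no more than 2 mm past the front of the lip (value of joint flap above 0.3 rad and contact force between the fingers and fixture above 0.3 N and x of carrier in the frame of fixture below 0.01 m), for 0.2 s.
2. the carrier's nose is more than 15 mm under the flap while the fingers hold the flap open (above 0.3 rad) (value of joint flap above 0.3 rad and contact force between the fingers and fixture above 0.3 N and x of carrier in the frame of fixture above 0.023 m), for 0.1 s.
At the end, for the whole second after the job is handed in: The carrier lies flat in its channel within 3 mm of the end stop and at rest, the flap is shut (below 0.04 rad), and the lens, jar and gauge block stand upright (x of carrier in the frame of fixture above 0.055 m and z of carrier in the frame of fixture below 0.011 m and angle between carrier's own z axis and vertical below 0.06 rad and value of joint flap below 0.04 rad and linear speed of carrier below 0.01 m/s and angle between each of lens, jar, gauge_block's own z axis and vertical below 0.1 rad); the robot touches nothing.
It fails at once if the carrier is lifted more than 8 mm off the channel floor or tipped by more than 0.2 rad (z of carrier in the frame of fixture above 0.016 m or angle between carrier's own z axis and vertical above 0.2 rad).
It fails at once if the lens, the jar or the gauge block is moved by more than 15 mm (distance of any of lens, jar, gauge_block from where it was at the start of the episode above 0.015 m).
It also fails if it takes over 42 s, if anything falls off the work surface, if the arm or the gripper's body presses on something with over 40 N, if the wrist force passes 120 N, or if a joint passes its speed limit or range.

## Robot

A 6-joint arm with a two-finger parallel gripper is mounted at the origin on the work surface. World frame = base frame: x ahead of the robot, y to its left, z up, the work surface at z = 0. Lengths are in m, angles in rad, forces in N, time in s.
With the tool pointing down it reaches from about 0.25 to 0.775 m from the base axis. Payload 8.9 kg.
Tool frame: the origin (TCP) lies at the very end of the fingers, on their centre line; the grasp point (between the pads) lies 19 mm behind it; z points along the fingers, y is the direction in which the jaws open and shut (so a half turn about z gives the same grasp; the last joint's range is limited). The gripper opens to 85 mm and grips with 20 to 120 N. Pads are 22 mm wide; open, the fingers measure 114 mm over their backs; the gripper's body (76 mm by 85 mm) begins 54 mm behind the grasp point. The pads swing forward as they close: fully open they stand 13 mm farther back than shut.
Start: joints at [1.188, 0.291, -0.153, 1.127, 0, 1.431], TCP at [0.127, 0.509, 0.231] pointing down, gripper open.
Joint ranges: [-2.52, 2.52], [-0.91, 1.74], [-1.3, 1.37], [-1.96, 2.02], [-1.52, 1.47], [-3.14, 3.14]. Speed limits (rad/s): [2.22, 2.22, 2.79, 3.14, 3.14, 3.14].

## Interface

Orientations are given as a unit quaternion [x, y, z, w].
In Python, from bench import read_state, cams, job gives the robot as it stands.
- The arm moves only by the tool jog_arm, never from a script. Its argument "increments" is a list of rows, each a list of 5 numbers: the shift along the tool's x, y, z in units of 25 mm (1.0 is 25 mm), then the turn about the tool's z in units of 6 degrees (1.0 is 6 degrees), then the opening, from -1 (shut) to 1 (fully open). A call has 1 to 20 rows; each row shifts and turns the commanded pose from where the row before left it, along the tool's axes as they then stand; what a row does not reach is not made up. A row lasts 1/12 s, in which the tool goes at most 41.7 mm and 7.16 degrees, less where a joint would pass 70% of its speed; a pose out of reach is approached as far as the arm can. A call is refused whole if a number of a shift passes 1 or a number of a turn 1, either way. A call with a gripper value outside its range is refused whole. The fingers move at their own pace and stop on an object; "squeeze" is the grip in N (left out, the last holds). Time passes only in rows, so rows that do not move let the fingers close. It gives the time, the measured TCP pose, the force and the opening at its end, in the units of the state.
- read_state(): the state, without advancing time (a new reading comes with each control period).
- cams.snapshot(name): name is "side" or "top" or "wrist"; returns a dict with "img" (420x560x3 uint8, blue, green, red), "intrinsics" (3x3 intrinsics, pixels), "k1" (the pictures are not rectified: a ray, as slopes to the right and down, at radius r is drawn at 1 + k1 r^2 times it, then the intrinsics apply), "rvec" (rotation vector, rad) and "tvec" (3), from world to camera coordinates, as OpenCV has them. Camera axes: x right, y down, z forward; pixel columns grow to the right and rows downward; lengths in m; the calibration is good to about 2 mm. A picture is of the moment at which its call begins. There is no depth.
- job.close_job(): hands the job in, once; it reports no verdict.
Trained networks look in a picture, given as the dict that the camera call returned (one of the last four; its "shot" number tells which), for a name from the list of things; names that differ only in an ending like _2 or _b are one class to them, and where a whole thing is asked for, a point or a joint stands for the part that bears it (a point fixed in the world has none). Each returns a list of dicts, best first, with "confidence" (0 to 1); they miss things now and then, are a little off and sometimes report something else, mostly with a low value. They report only what shows in the picture. A call takes as long as a camera call.
- cams.boxes_of(label, picture): "at" ([x, y, z] in m, in world coordinates, good to about 4 mm: the middle of the surface that is visible of it).
- cams.trace(label, picture): "pixels" (420x560 bool, what is visible of it).
- cams.tip_of(label, picture): "at" ([x, y, z] in m, in world coordinates, good to about 4 mm: a listed point, or the origin of a listed thing).
The state is a dict: "time": time; "q": joint angles; "joint_velocities": joint speeds; "effort": joint torques, N m; "position": TCP position; "ee_rot": TCP orientation; "force": force on the tool from outside, world axes, zero at the start; "moment": the same for the moment, N m; "gripper_width": finger opening in m.
Only numpy, scipy, OpenCV 4.12 (cv2) and the standard library are available. Lean on these libraries where they do the work, as an engineer would, in place of code of your own. Each camera call takes 0.05 s, during which the arm holds its last target.

## Working session

There is one attempt and no reset: what is moved stays moved. The work goes in short steps, Python scripts to look and compute and a tool call to move; the robot and the scene stay as the last step left them, time stands still between calls to the robot, and variables do not carry over. Pictures are saved under pics/ and viewed, and the job is handed in when it is done.

Besides the shell and the picture viewer there is one more tool, called after "Emit:" as name(argument=value, ...) on one line, values as JSON. jog_arm: Moves the arm, as the interface text tells. Its arguments: {"type":"object","properties":{"increments":{"type":"array","items":{"type":"array","items":{"type":"number"}}},"squeeze":{"type":"number"}},"required":["increments"]}

```bash
ls; mkdir -p pics; cat > h.py <<'E'
import numpy as np,cv2
from bench import read_state,cams,job
def snap(n,f):
    p=cams.snapshot(n); cv2.imwrite('pics/'+f,p['img']); return p
def proj(p,X):
    X=np.atleast_2d(X).astype(float); R=cv2.Rodrigues(np.array(p['rvec'],float))[0]
    c=X@R.T+np.array(p['tvec']).ravel(); s=c[:,:2]/c[:,2:]; r2=(s**2).sum(1,keepdims=True)
    s=s*(1+p['k1']*r2); K=np.array(p['intrinsics']); return s@np.diag([K[0,0],K[1,1]])+K[:2,2]
E
python3 - <<'E'
from h import *
s=read_state();print(s)
for n in ['side','top','wrist']:
    p=snap(n,n+'0.png'); print(n,p['shot'],p['k1'])
    for l in ['hinge','paddle','lip','stop','end_wall','fixture','carrier','lens','jar','gauge_block']:
        r=cams.tip_of(l,p); print(l,[(np.round(d['at'],4).tolist(),round(d['confidence'],2)) for d in r[:2]])
print(read_state()['time'])
E
```

```text
pics
{'time': 0.0, 'q': array([ 1.18771938e+00,  2.91264062e-01, -1.54135374e-01,  1.12666611e+00,
       -2.49333640e-06,  1.43152531e+00]), 'joint_velocities': array([-0.00014331,  0.00036786, -0.00059739, -0.00230968,  0.00049537,
        0.00051744]), 'effort': array([-3.23257345e-04, -5.37147832e+01,  3.31369686e+01,  1.60065817e-02,
       -2.20055613e-04,  1.08651724e-05]), 'position': array([0.12655452, 0.50907716, 0.23073734]), 'ee_rot': array([ 1.21601244e-01,  9.92578831e-01, -6.13408925e-04, -1.62660893e-04]), 'force': array([-0.76712974, -0.29208908, -0.58613262]), 'moment': array([-0.0128609 ,  0.04774354,  0.00124414]), 'gripper_width': 0.08553100165281752}
side 1 -0.2130887554282502
hinge [([0.6053, 0.101, 0.0285], 0.84)]
paddle [([0.5648, 0.1491, 0.027], 0.59)]
lip [([0.6686, 0.1194, 0.0182], 0.58)]
stop [([0.7042, 0.0989, 0.0147], 0.9)]
end_wall [([0.5622, 0.1501, 0.0294], 0.67)]
fixture [([0.6059, 0.0984, 0.0015], 0.8)]
carrier [([0.6044, 0.1368, 0.0051], 0.82)]
lens [([0.5348, -0.0119, 0.0044], 0.63)]
jar [([0.6099, 0.2325, 0.0006], 0.9)]
gauge_block [([0.7098, 0.2124, -0.0026], 0.64)]
top 2 0.020649403008462068
hinge [([0.608, 0.0953, 0.0261], 0.91)]
paddle [([0.5634, 0.0861, 0.0298], 0.89)]
lip [([0.663, 0.1198, 0.0171], 0.84)]
stop [([0.7032, 0.0955, 0.0156], 0.91), ([0.7099, 0.2164, 0.0017], 0.66)]
end_wall [([0.5671, 0.1477, 0.0254], 0.63), ([0.6606, 0.1258, 0.0162], 0.48)]
fixture [([0.561, 0.0891, 0.0289], 0.33)]
carrier [([0.603, 0.1366, 0.0085], 0.77)]
lens [([0.5327, -0.0163, 0.0024], 0.82)]
jar [([0.6048, 0.2324, -0.0033], 0.81)]
gauge_block [([0.7107, 0.2148, 0.0015], 0.98)]
wrist 3 0.01878271649950978
hinge []
paddle []
lip []
stop []
end_wall []
fixture []
carrier []
lens []
jar []
gauge_block []
1.65
```

View pics/side0.png

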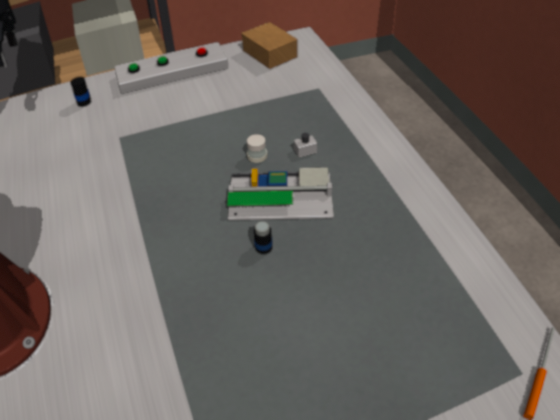

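View pics/top0.png

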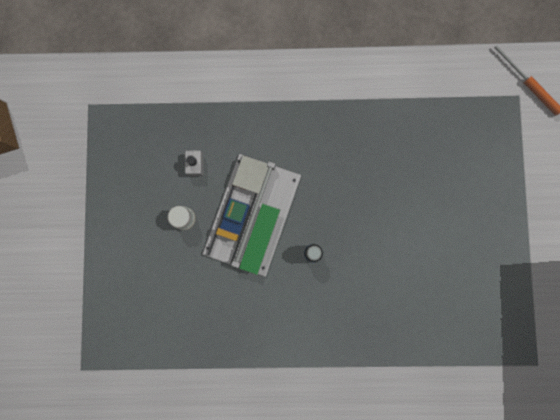

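```bash
cat >> h.py <<'E'
def fitpose(pts):
    L=np.array([p[0] for p in pts],float)/1000; W=np.array([p[1] for p in pts])
    lc=L.mean(0);wc=W.mean(0);a=L-lc;b=W-wc
    th=np.arctan2((a[:,0]*b[:,1]-a[:,1]*b[:,0]).sum(),(a*b).sum())
    R=np.array([[np.cos(th),-np.sin(th)],[np.sin(th),np.cos(th)]]); return th,wc-R@lc,R
E
python3 - <<'E'
from h import *
pts=[((0,0),(.6053,.101)),((0,0),(.608,.0953)),((47,44),(.6686,.1194)),((47,44),(.663,.1198)),((95,34),(.7042,.0989)),((95,34),(.7032,.0955)),((-35,-26.5),(.5634,.0861))]
th,t,R=fitpose(pts);print(np.degrees(th),t)
for l,w in pts: print(l,np.round(1000*R.T@(np.array(w)-t),1))
for n,w in dict(carrier=(.6037,.1367),ew=(.565,.149),lens=(.534,-.014),jar=(.607,.2325),gb=(.710,.2136)).items(): print(n,np.round(1000*R.T@(np.array(w)-t),1))
p=snap('top','t1.png');s=snap('side','s1.png')
q=[]
for l in [(-100,-60,8),(110,-60,8),(110,70,8),(-100,70,8),(-100,-45,30),(30,-45,30),(30,-8,30),(-100,-8,30),(45,58,30),(105,58,30),(45,0,30),(105,0,30)]:
    w=np.r_[R@np.array(l[:2])/1000+t,l[2]/1000]; q.append(w)
for pic,f in((p,'t1'),(s,'s1')):
    a=proj(pic,q); x0,y0=a.min(0)-25; x1,y1=a.max(0)+25;x0,y0,x1,y1=map(int,(x0,y0,x1,y1))
    im=cv2.resize(pic['img'][y0:y1,x0:x1],None,fx=4,fy=4,interpolation=cv2.INTER_CUBIC)
    for z in a: cv2.circle(im,tuple(int(v) for v in (z+.5-[x0,y0])*4),3,(0,0,255),1)
    cv2.imwrite('pics/%s_z.png'%f,im); print(im.shape,x0,y0)
E
```

```text
-21.0238898648584 [0.60525952 0.09777875]
(0, 0) [-1.1  3. ]
(0, 0) [ 3.4 -1.3]
(47, 44) [51.4 42.9]
(47, 44) [46.  41.3]
(95, 34) [92.  36.5]
(95, 34) [92.2 33. ]
(-35, -26.5) [-34.9 -25.9]
carrier [-15.4  35.8]
ew [-56.   33.4]
lens [ -26.4 -129.9]
jar [-46.7 126.4]
gb [ 56.2 145.7]
(696, 600, 3) 176 128
(400, 624, 3) 201 141
```

View pics/t1_z.png

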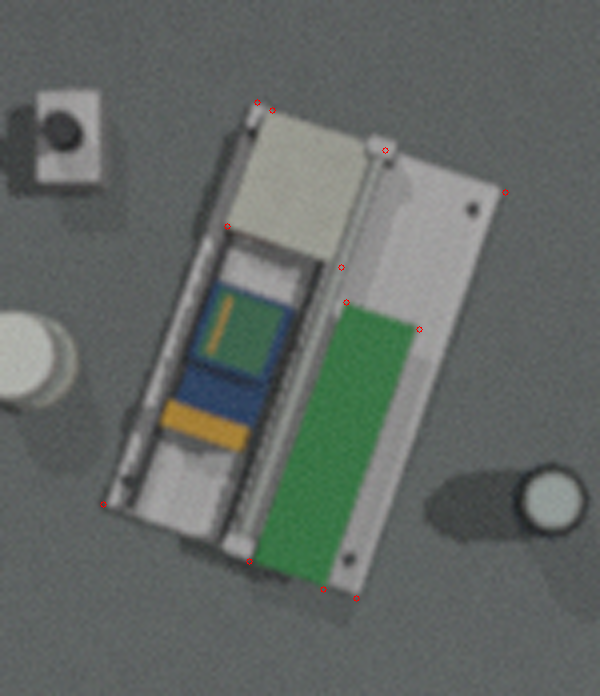

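View pics/s1_z.png

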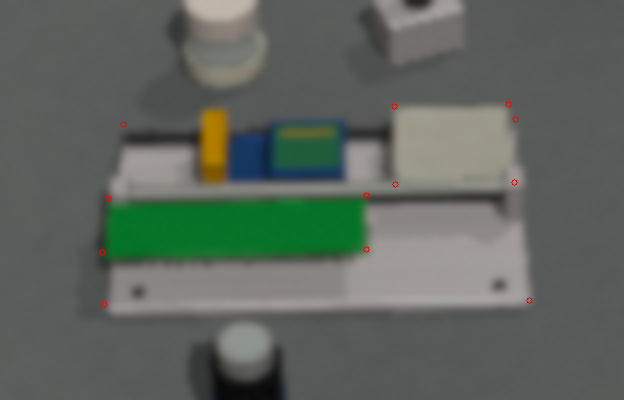

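```bash
python3 - <<'E'
from h import *
from scipy.optimize import least_squares
p=snap('top','t2.png');s=snap('side','s2.png')
T=[((-100,-60,8),(360,594)),((110,-60,8),(503,180)),((-100,-45,30),(328,584)),((30,-45,30),(418,327)),((30,-8,30),(346,303)),((-100,-8,30),(256,560)),((45,58,30),(229,231)),((105,58,30),(273,113)),((-100,70,8),(105,503))]
S=[((-100,-60,8),(110,313)),((110,-60,8),(530,308)),((-100,-45,30),(108,261)),((30,-45,30),(366,257)),((30,-8,30),(364,198)),((-100,-8,30),(108,203)),((45,58,30),(393,109)),((105,58,30),(510,106)),((105,0,30),(513,180))]
def F(v,sep=False):
    th,x,y=v; R=np.array([[np.cos(th),-np.sin(th)],[np.sin(th),np.cos(th)]]);o=[]
    for pic,P,off in((p,T,(176,128)),(s,S,(201,141))):
        if use and pic is not use: continue
        L=np.array([a for a,b in P])/1000; W=np.c_[L[:,:2]@R.T+[x,y],L[:,2]]
        o.append(proj(pic,W)-(np.array([b for a,b in P])/4-.5+np.array(off)))
    return np.concatenate(o).ravel()
for use in (p,s,None):
    r=least_squares(F,[-.36,.605,.098],x_scale=[.01,.001,.001],loss='soft_l1');print(np.degrees(r.x[0]),r.x[1:],np.round(F(r.x),1))
E
```

```text
-20.1999942617504 [0.60632523 0.097192  ] [ 0.2  0.4  0.3  1.8  0.   0.7  0.6 -0.3  0.2 -0.7 -0.6  0.1 -0.5 -1.4
 -0.8 -1.1  0.4  0.6]
-20.16480029991569 [0.60419377 0.09466603] [-1.  -0.3  0.4 -1.3 -1.1 -0.4  0.6 -0.9  0.7  0.4  0.   0.6 -0.   0.1
 -0.6  0.3  0.5  1.3]
-20.253952140618477 [0.60543243 0.09656633] [ 0.4  0.9  0.7  2.3  0.3  1.2  0.9  0.2  0.5 -0.3 -0.3  0.5 -0.1 -1.
 -0.4 -0.7  0.7  1.  -0.7 -1.2  0.6 -2.1 -0.8 -1.3  0.8 -1.7  0.9 -0.3
  0.4 -0.2  0.2 -0.6 -0.4 -0.4  0.7  0.6]
```

Emit:
jog_arm(increments=[[0,0,0,1,0.18],[-0.5,-0.2,0,0.04,0.18],[-1,-0.43,0,0,0.18],[-1,-0.43,0,0,0.18],[-1,-0.43,0,0,0.18],[-1,-0.43,0,0,0.18],[-1,-0.43,0,0,0.18],[-1,-0.43,0,0,0.18],[-1,-0.43,0,0,0.18],[-1,-0.43,0,0,0.18],[-1,-0.43,0,0,0.18],[-1,-0.43,0,0,0.18],[-1,-0.43,0,0,0.18],[-1,-0.43,0,0,0.18],[-1,-0.43,0,0,0.18],[-1,-0.43,0,0,0.18],[-1,-0.43,0,0,0.18],[-1,-0.43,0,0,0.18],[-1,-0.43,0,0,0.18],[-1,-0.43,0,0,0.18]])

```text
time: 3.52
position: [0.493, 0.1616, 0.2314]
ee_rot: [0.175, 0.985, -0.0, 0.0]
force: [-0.3, 0.8, 0.3]
gripper_width: 0.0507
```

```bash
cat >> h.py <<'E'
TH=np.radians(-20.2);RF=np.array([[np.cos(TH),-np.sin(TH)],[np.sin(TH),np.cos(TH)]]);OF=np.array([.606,.097])
def f2w(l,o=OF):
    l=np.atleast_2d(l)/1000.; return np.c_[l[:,:2]@RF.T+o,l[:,2]]
def w2f(w): return 1000*RF.T@(np.array(w)[:2]-OF)
E
python3 - <<'E'
from h import *
s=read_state();print(s['position'],w2f(s['position']))
p=snap('wrist','w3.png')
for l in ['hinge','paddle','lip','stop','end_wall','carrier']:
    r=cams.tip_of(l,p); print(l,[(np.round(d['at'],4).tolist(),np.round(w2f(d['at']),1),round(d['confidence'],2)) for d in r[:2]])
q=f2w([(-100,-60,8),(110,-60,8),(110,70,8),(-100,70,8),(-100,-45,30),(30,-45,30),(30,-8,30),(-100,-8,30),(45,58,30),(105,58,30),(-56,14,35),(-56,54,35)])
im=p['img'].copy()
for z in proj(p,q): cv2.circle(im,tuple(int(round(v)) for v in z),3,(0,0,255),1)
cv2.imwrite('pics/w3z.png',im)
E
```

```text
[0.49299129 0.16162501 0.23136659] [-128.37278157   21.62841904]
hinge [([0.567, 0.0865, 0.0256], array([-33. , -23.3]), 0.61), ([0.6031, 0.0965, 0.0288], array([-2.5, -1.5]), 0.59)]
paddle [([0.5668, 0.0824, 0.0252], array([-31.7, -27.2]), 0.75)]
lip [([0.6647, 0.1213, 0.0212], array([46.7, 43.1]), 0.55)]
stop [([0.7099, 0.0979, 0.0117], array([97.2, 36.7]), 0.96)]
end_wall [([0.5658, 0.1473, 0.0239], array([-55.1,  33.3]), 0.97), ([0.5971, 0.1395, 0.0079], array([-23. ,  36.8]), 0.52)]
carrier [([0.6004, 0.1397, 0.0098], array([-20. ,  38.1]), 0.76)]
```

View pics/w3z.png

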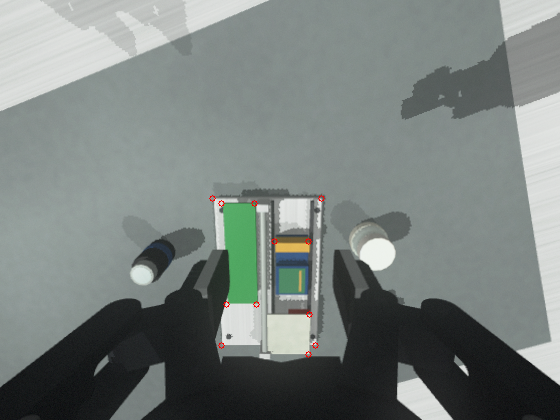

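Emit:
jog_arm(increments=[[-0.7,-0.26,0,0,0.18],[-0.7,-0.26,0.5,0,0.18],[-0.65,-0.26,0.8,0,0.18],[0,0,1,0,0.18],[0,0,1,0,0.18],[0,0,1,0,0.18],[0,0,1,0,0.18],[0,0,0.9,0,0.18],[0,0,0.4,0,0.18],[0,0,0,0,0.18],[0,0,0,0,0.18]])

```text
time: 4.78
position: [0.5334, 0.1279, 0.0668]
ee_rot: [0.175, 0.985, -0.0, -0.0]
force: [0.4, 0.5, 0.9]
gripper_width: 0.0504
```

```bash
python3 - <<'E'
from h import *
s=read_state();print(s['time'],s['position'],w2f(s['position']),s['force'],s['gripper_width'])
for n in('wrist','side','top'):
    p=snap(n,n+'4.png')
    if n=='wrist':
        R=cv2.Rodrigues(p['rvec'])[0];c=-R.T@np.ravel(p['tvec']);print('cam',c,w2f(c))
    else:
        a=proj(p,f2w([(-77,2,30)]))[0].astype(int)
        x0,y0=a-[75,60]; cv2.imwrite('pics/%s4z.png'%n,cv2.resize(p['img'][y0:y0+120,x0:x0+170],None,fx=4.5,fy=4.5,interpolation=cv2.INTER_CUBIC))
E
```

```text
4.7833 [0.53340385 0.12793242 0.06679107] [-78.81189484   3.96254261] [0.36762537 0.48902681 0.89247688] 0.05035895325880933
cam [0.46586307 0.15316802 0.21024975] [-150.91224947    4.32426019]
```

View pics/wrist4.png

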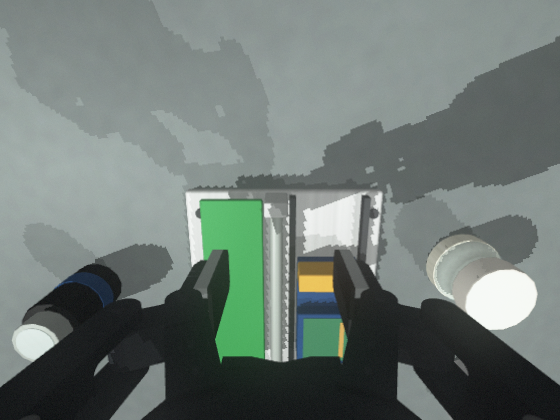

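View pics/side4z.png

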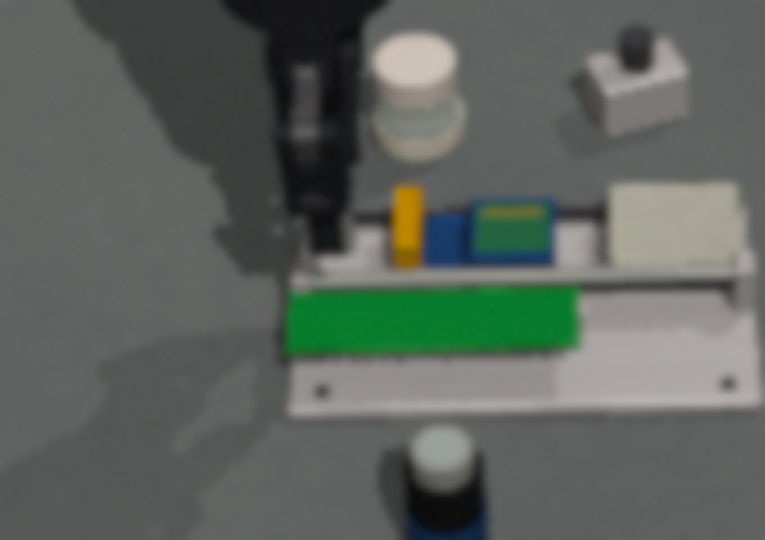

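Emit:
jog_arm(increments=[[0,-0.08,0.5,0,0.18],[0,0,0.5,0,0.18],[0,0,0.3,0,0.18],[0,0,0,0,0.18],[0,0,0,0,0.18]])

```text
time: 5.35
position: [0.5331, 0.1256, 0.0342]
ee_rot: [0.175, 0.984, 0.0, 0.0]
force: [-0.8, 0.5, -0.4]
gripper_width: 0.0505
```

Emit:
jog_arm(increments=[[0,0,0.2,0,0.18],[0,0,0.2,0,0.18],[0,0,0,0,0.18],[0,0,0,0,0.18]])

```text
time: 5.68
position: [0.5337, 0.1256, 0.0242]
ee_rot: [0.175, 0.984, 0.0, 0.001]
force: [1.8, -0.2, 4.3]
gripper_width: 0.0503
```

```bash
cat >> h.py <<'E'
def look(tag,c=(-20,2,30)):
    s=read_state();print(round(s['time'],2),np.round(s['position'],4),np.round(w2f(s['position']),1),np.round(s['force'],1),s['gripper_width'])
    for n in('side','top'):
        p=snap(n,n+tag+'.png'); a=proj(p,f2w([c]))[0].astype(int)
        x0,y0=a-[75,60]; cv2.imwrite('pics/%s%sz.png'%(n,tag),cv2.resize(p['img'][y0:y0+120,x0:x0+160],None,fx=5,fy=5,interpolation=cv2.INTER_CUBIC))
        for l in ('carrier','end_wall','lip'):
            r=cams.tip_of(l,p); print(n,l,[(np.round(w2f(d['at']),1),round(1000*d['at'][2],1),round(d['confidence'],2)) for d in r[:1]])
E
python3 -c "
from h import *
look('5')"
```

```text
5.68 [0.5337 0.1256 0.0242] [-77.7   1.9] [ 1.8 -0.2  4.3] 0.05026301666944755
side carrier [(array([-14.5,  33. ]), 6.4, 0.94)]
side end_wall [(array([-55.4,  34.2]), 26.9, 0.76)]
side lip [(array([48. , 47.5]), 21.3, 0.69)]
top carrier [(array([-15.9,  35.4]), 8.4, 0.41)]
top end_wall []
top lip [(array([43.1, 45.5]), 22.7, 0.75)]
```

View pics/side5z.png

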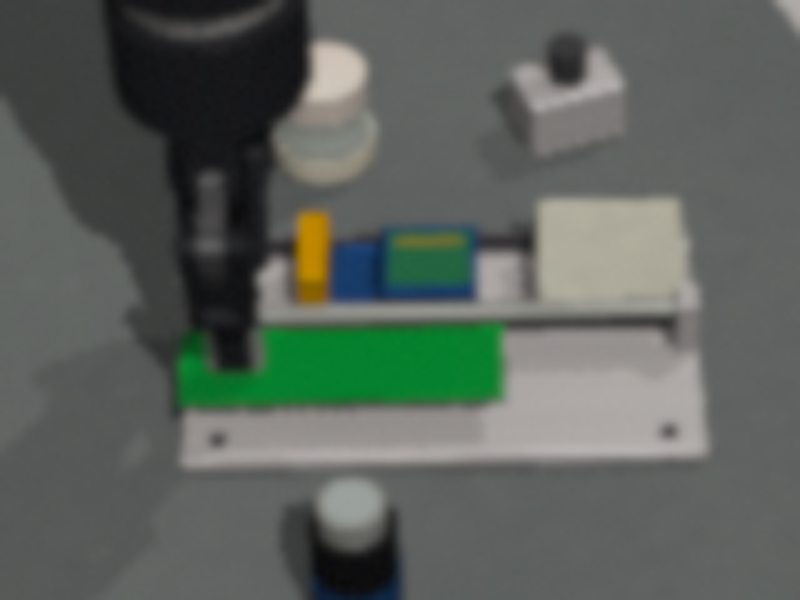

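Emit:
jog_arm(increments=[[0,0,0.12,0,0.18],[0,0,0.12,0,0.18],[0,0,0.1,0,0.18],[0,0,0,0,0.18],[0,0,0,0,0.18]])

```text
time: 6.5
position: [0.5327, 0.1256, 0.0154]
ee_rot: [0.175, 0.984, -0.0, -0.0]
force: [1.2, -0.7, 7.4]
gripper_width: 0.0503
```

```bash
python3 -c "
from h import *
look('6')"
```

```text
6.5 [0.5327 0.1256 0.0154] [-78.6   1.6] [ 1.2 -0.7  7.4] 0.05032192338550289
side carrier [(array([-17.1,  34.8]), 7.2, 0.71)]
side end_wall [(array([-57.7,  35.8]), 28.9, 0.74)]
side lip [(array([46.9, 46.9]), 35.2, 0.96)]
top carrier [(array([-20.1,  35.6]), 7.4, 0.46)]
top end_wall []
top lip [(array([45.2, 42.7]), 33.0, 0.6)]
```

View pics/side6z.png

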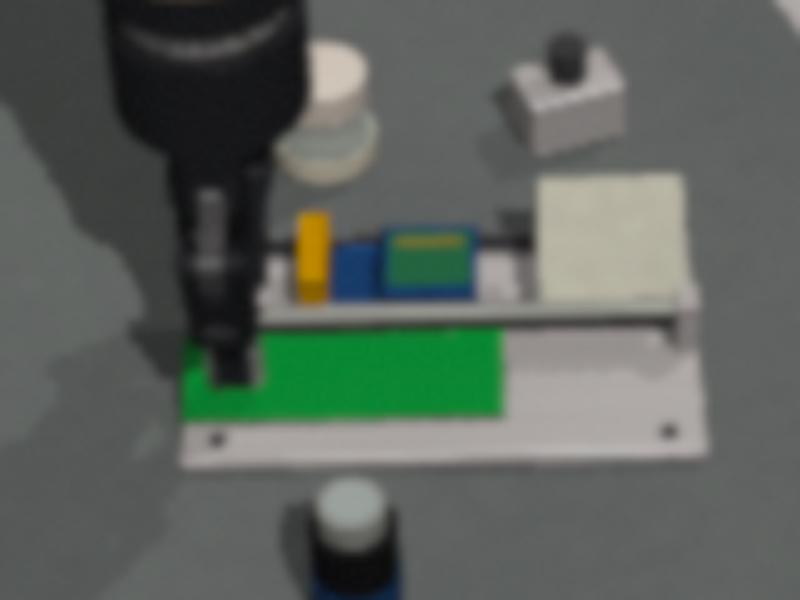

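View pics/top6z.png

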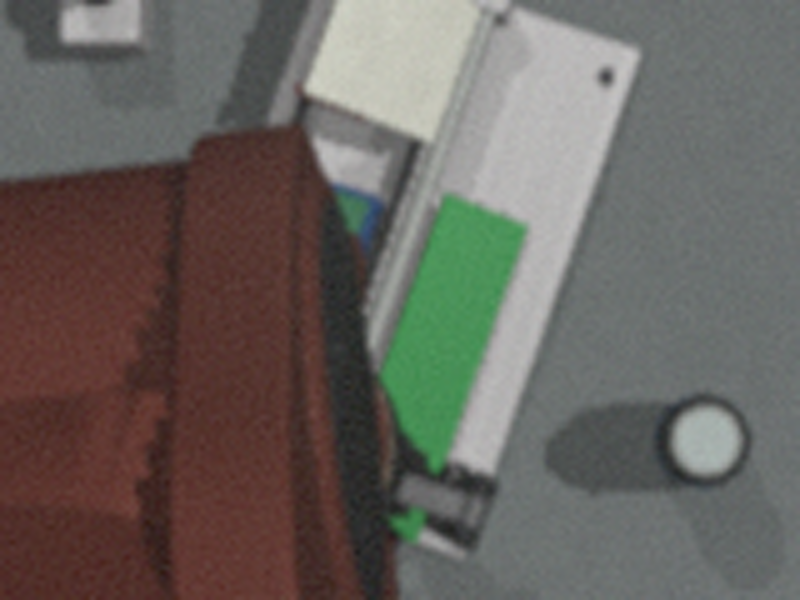

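Emit:
jog_arm(increments=[[0,0,0.1,0,0.18],[0,0,0,0,0.18],[0,0,0,0,0.18],[0,0,0,0,0.18],[-0.16,0,0,0,0.18],[-0.16,0,0,0,0.18],[-0.16,0,0,0,0.18],[-0.16,0,0,0,0.18],[-0.16,0,0,0,0.18],[0,0,0,0,0.18]])

```text
time: 7.73
position: [0.5485, 0.1183, 0.0118]
ee_rot: [0.176, 0.984, -0.001, -0.003]
force: [-5.3, -1.7, 4.7]
gripper_width: 0.0505
```

```bash
python3 -c "
from h import *
look('7')"
```

```text
7.73 [0.5485 0.1183 0.0118] [-61.3   0.1] [-5.3 -1.7  4.7] 0.05048035463330193
side carrier [(array([-10.7,  32.6]), 7.2, 0.94)]
side end_wall []
side lip [(array([47.2, 43.2]), 42.2, 0.96)]
top carrier []
top end_wall []
top lip [(array([43.2, 43.9]), 39.6, 0.58)]
```

View pics/side7z.png

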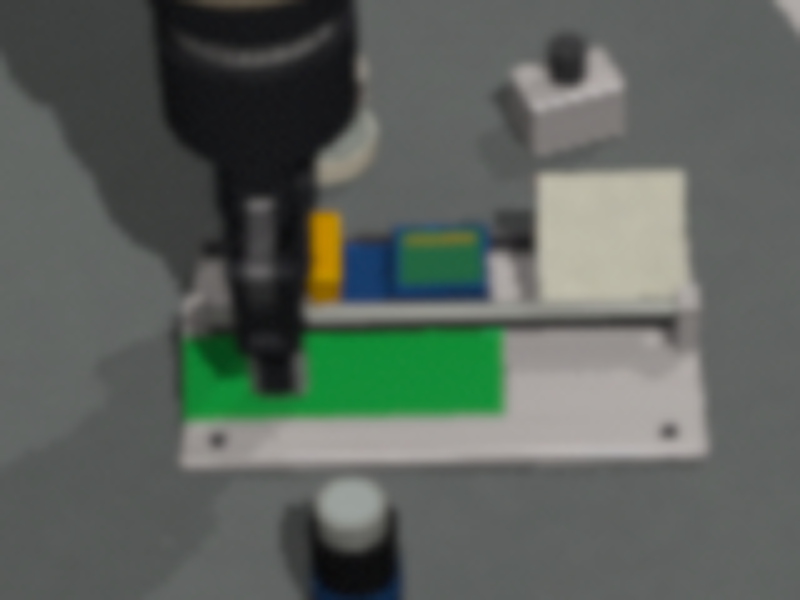

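Emit:
jog_arm(increments=[[-0.1,0.04,-0.05,0,0.18],[-0.16,0,0,0,0.18],[-0.16,0,0,0,0.18],[-0.16,0,0,0,0.18],[-0.16,0,0,0,0.18],[-0.16,0,0,0,0.18],[-0.16,0,0,0,0.18],[-0.16,0,0,0,0.18],[-0.16,0,0,0,0.18],[-0.16,0,0,0,0.18],[-0.16,0,0,0,0.18],[0,0,0,0,0.18]])

```text
time: 9.13
position: [0.5888, 0.1045, 0.0129]
ee_rot: [0.176, 0.984, -0.001, -0.003]
force: [-6.1, -2.4, 5.0]
gripper_width: 0.0501
```

```bash
python3 -c "
from h import *
look('8')"
```

```text
9.13 [0.5888 0.1045 0.0129] [-18.7   1.1] [-6.1 -2.4  5. ] 0.05007198362312738
side carrier [(array([31.6, 37.6]), 7.3, 0.77)]
side end_wall [(array([-10.5,  36.4]), 25.6, 0.58)]
side lip [(array([47. , 42.1]), 38.8, 0.88)]
top carrier []
top end_wall []
top lip []
```

View pics/side8z.png

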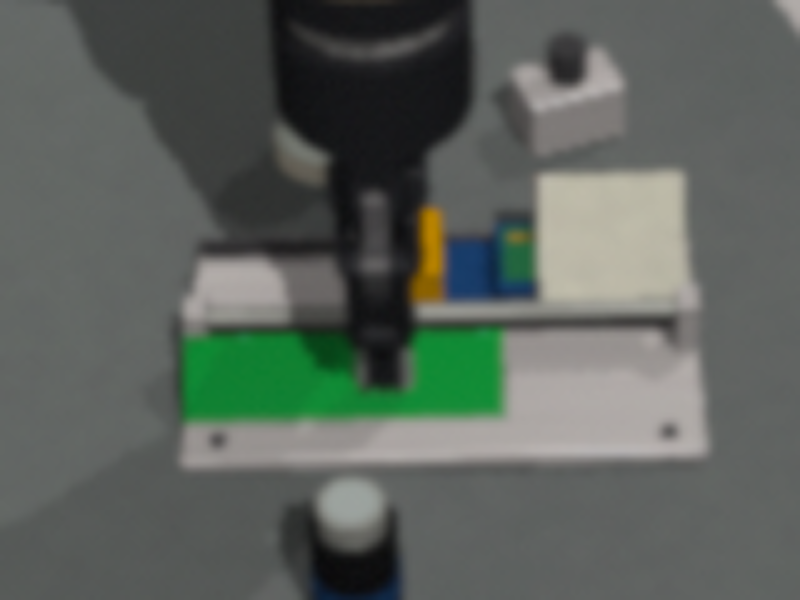

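Emit:
jog_arm(increments=[[-0.16,0,0,0,0.18],[-0.16,0,0,0,0.18],[-0.16,0,0,0,0.18],[-0.16,0,0,0,0.18],[-0.16,0,0,0,0.18],[-0.16,0,0,0,0.18],[0,0,0,0,0.18],[0,0,0,0,0.18]])

```text
time: 10.2
position: [0.6112, 0.0964, 0.013]
ee_rot: [0.176, 0.984, -0.001, -0.003]
force: [-5.7, -0.9, 5.3]
gripper_width: 0.0506
```

Emit:
jog_arm(increments=[[-0.06,0,0,0,0.18],[0,0,0,0,0.18],[0,0,0,0,0.18]])

```text
time: 10.45
position: [0.612, 0.0961, 0.0129]
ee_rot: [0.175, 0.984, -0.001, -0.003]
force: [-7.5, -1.5, 7.5]
gripper_width: 0.0503
```

Emit:
jog_arm(increments=[[-0.06,0,0,0,0.18],[0,0,0,0,0.18],[0,0,0,0,0.18]])

```text
time: 10.7
position: [0.6132, 0.0956, 0.0129]
ee_rot: [0.175, 0.984, -0.001, -0.004]
force: [-8.4, -0.9, 6.7]
gripper_width: 0.0508
```

Emit:
jog_arm(increments=[[-0.06,0,0,0,0.18],[0,0,0,0,0.18],[0,0,0,0,0.18]])

```text
time: 10.95
position: [0.6146, 0.0951, 0.0129]
ee_rot: [0.175, 0.984, -0.001, -0.004]
force: [-8.1, -0.1, 7.6]
gripper_width: 0.0506
```

Emit:
jog_arm(increments=[[-0.06,0,0,0,0.18],[0,0,0,0,0.18],[0,0,0,0,0.18]])

```text
time: 11.2
position: [0.6148, 0.0951, 0.0129]
ee_rot: [0.175, 0.985, -0.001, -0.005]
force: [-13.5, 0.3, 11.6]
gripper_width: 0.0505
```

```bash
python3 -c "
from h import *
look('9')"
```

```text
11.2 [0.6148 0.0951 0.0129] [8.9 1.2] [-13.5   0.3  11.6] 0.050492729858684755
side carrier [(array([61.8, 36.3]), 9.5, 0.62)]
side end_wall [(array([19. , 35.8]), 27.3, 0.6)]
side lip [(array([50.5, 39.2]), 42.0, 0.76)]
top carrier []
top end_wall []
top lip []
```

View pics/side9z.png

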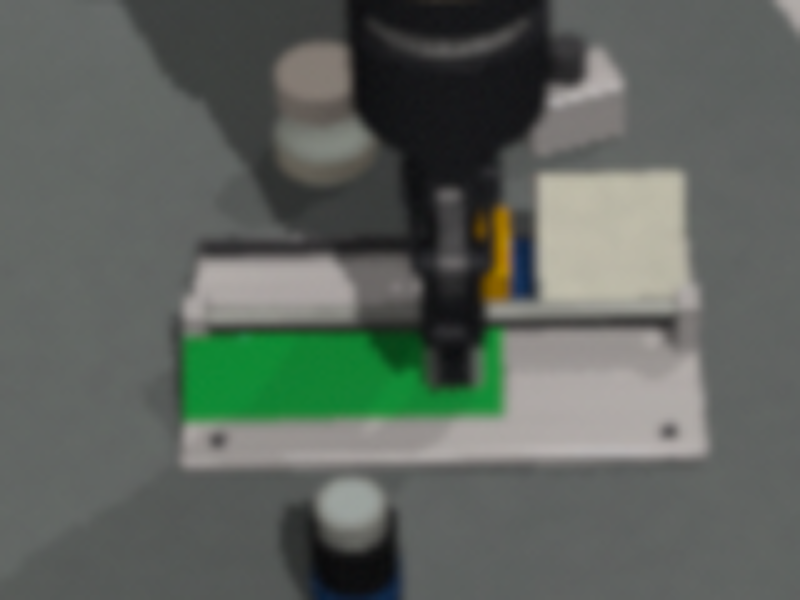

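Emit:
jog_arm(increments=[[0.15,0,0,0,0.18],[0.2,0,0,0,0.18],[0,0,0,0,0.18],[0,0,-0.15,0,0.18],[0,0,-0.15,0,0.18],[0,0,-0.15,0,0.18],[0,0,-0.15,0,0.18],[0,0,-0.15,0,0.18],[0,0,-0.3,0,0.18],[0,0,-0.5,0,0.18],[0,0,-0.6,0,0.18],[0,0,0,0,0.18]])

```text
time: 12.6
position: [0.6135, 0.0981, 0.0707]
ee_rot: [0.175, 0.985, 0.001, 0.002]
force: [0.5, 0.1, 0.2]
gripper_width: 0.0505
```

```bash
python3 -c "
from h import *
look('a')"
```

```text
12.6 [0.6135 0.0981 0.0707] [6.7 3.6] [0.5 0.1 0.2] 0.05047655439302956
side carrier [(array([59.1, 34.9]), 7.9, 0.53)]
side end_wall [(array([17.1, 33.9]), 26.5, 0.68)]
side lip [(array([49.4, 41.7]), 15.1, 0.67)]
top carrier []
top end_wall []
top lip []
```

View pics/sideaz.png

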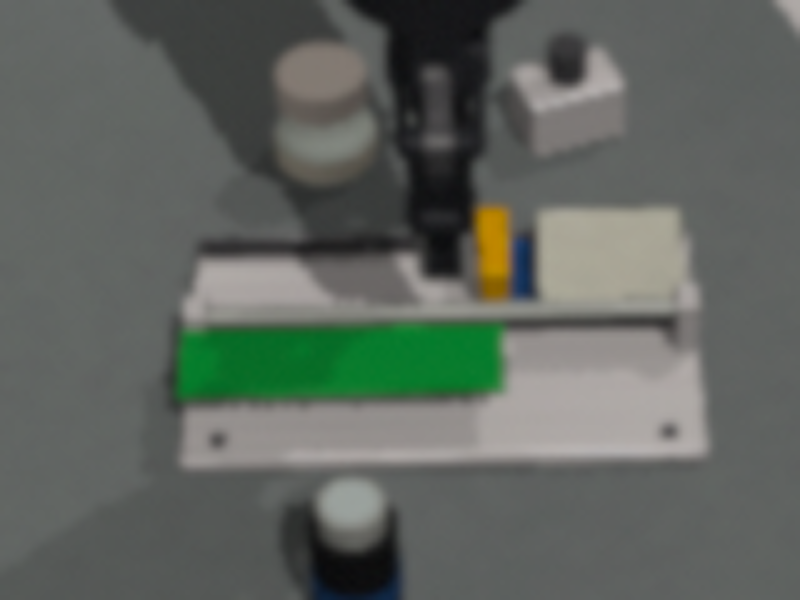

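Emit:
jog_arm(increments=[[0,0,-0.8,0,0.18],[0,0,-1,0,0.18],[0,0,-1,0,0.18],[0,0,-1,0,0.18],[0,0,-1,0,0.18],[1,0,-0.6,0,0.18],[1,0,0,0,0.18],[1,0,0,0,0.18],[1,0,0,0,0.18],[1,0,0,0,0.18],[1,0,0,0,0.18],[1,0,0,0,0.18],[1,0,0,0,0.18],[0.6,0,0,0,0.18],[0,0,0,0,0.18],[0,0,0,0,0.18]])

```text
time: 14.33
position: [0.41, 0.1721, 0.203]
ee_rot: [0.175, 0.985, 0.0, 0.0]
force: [0.3, -1.2, -0.4]
gripper_width: 0.0504
```

```bash
python3 -c "
from h import *
look('b',(0,2,30))
p=snap('top','tb.png')
for l in ('lens','jar','gauge_block','end_wall'):
    r=cams.tip_of(l,p); print(l,[np.round(d['at'],4) for d in r[:1]])
"
```

```text
14.33 [0.41   0.1721 0.203 ] [-209.9    2.8] [ 0.3 -1.2 -0.4] 0.05044044233518591
side carrier [(array([59.6, 37.2]), 9.1, 0.74)]
side end_wall [(array([20.2, 35.2]), 26.4, 0.61)]
side lip [(array([46.5, 43.3]), 15.5, 0.61)]
top carrier [(array([60.2, 36. ]), 4.8, 0.54)]
top end_wall []
top lip [(array([43.8, 43.4]), 19.1, 0.71)]
lens [array([ 0.5337, -0.0156,  0.0011])]
jar [array([ 0.6041,  0.2323, -0.0043])]
gauge_block [array([7.107e-01, 2.166e-01, 7.000e-04])]
end_wall [array([0.6344, 0.121 , 0.0259])]
```

View pics/topbz.png

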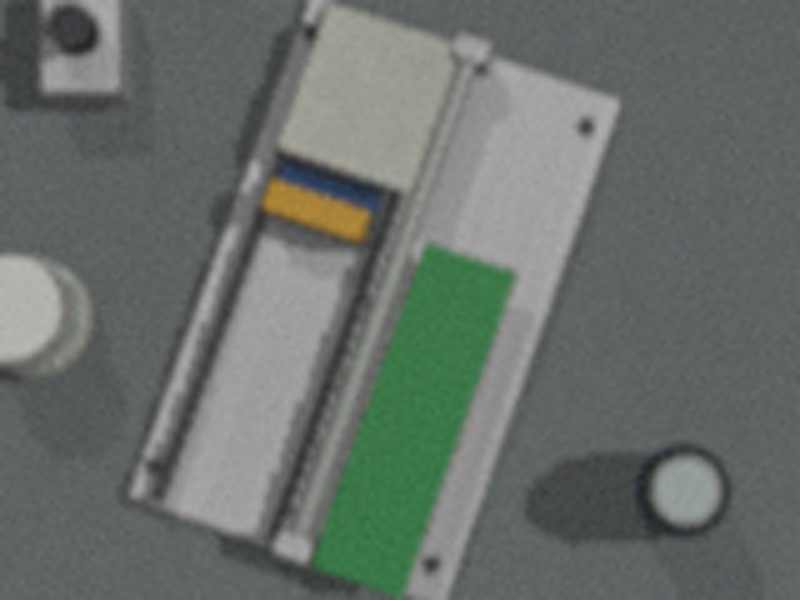

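View pics/sidebz.png

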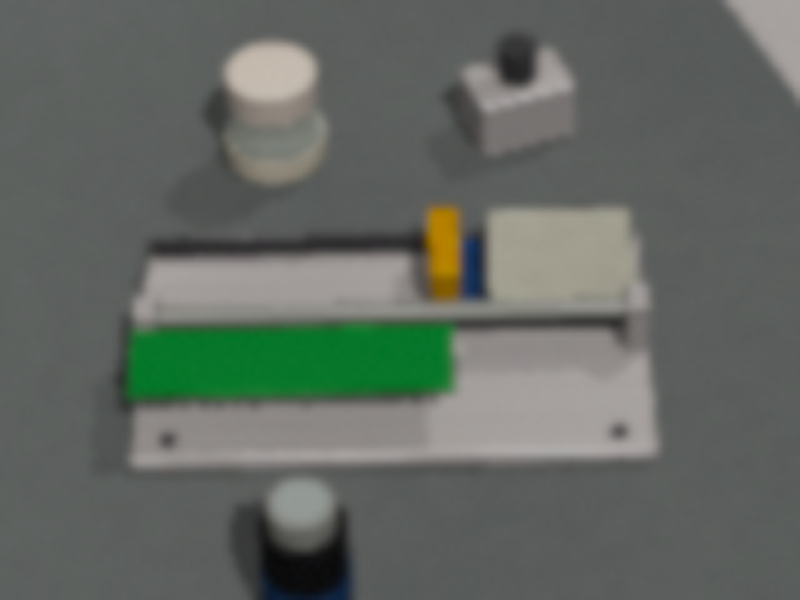

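```bash
python3 - <<'E'
from h import *
a=cv2.imread('pics/side0.png').astype(int);b=cv2.imread('pics/sideb.png').astype(int)
q=proj(cams.snapshot('side'),f2w([(50,52,30),(100,52,30),(100,5,30),(50,5,30),(45,0,30),(105,58,30)]))
x0,y0=q.min(0).astype(int)-4;x1,y1=q.max(0).astype(int)+5
d=np.abs(a-b).max(2)[y0:y1,x0:x1];print(d.shape);print((d>60).astype(int))
# yellow wall top edges in top view vs model
p=cams.snapshot('top');h=cv2.cvtColor(p['img'],cv2.COLOR_BGR2HSV);m=cv2.inRange(h,(12,110,90),(30,255,255))
m[:, :150]=0;m[:,320:]=0;m[:130]=0;m[300:]=0
ys,xs=np.nonzero(m);print('yellow centroid',xs.mean(),ys.mean(),len(xs))
for X in(55,58,61):
  g=f2w([(X+u,34+v,35) for u in np.linspace(-36.5,-25.5,8) for v in np.linspace(-19,19,9)],np.array([.6063,.0972]));print(X,proj(p,g).mean(0))
E
```

```text
(29, 37)
[[0 0 0 ... 0 0 0]
 [0 0 0 ... 0 0 0]
 [0 0 0 ... 0 0 0]
 ...
 [0 0 0 ... 0 0 0]
 [0 0 0 ... 0 0 0]
 [0 0 0 ... 0 0 0]]
yellow centroid 239.69230769230768 196.8951048951049 143
55 [240.06617299 197.91633482]
58 [240.60485155 196.43089661]
61 [241.1431825 194.946352 ]
```

```bash
python3 -c "
from h import *
print(job.close_job())"
```

```text
the job is handed in; nothing more can be done
None
```

The carrier is loaded and the job is handed in; the interface reports no verdict, so success rests on my own checks.

- **What I did:** One fingertip pressed the paddle until the flap was about 0.45 rad open. The other pushed the carrier in by its end wall until it stalled at the stop, where the force along x jumped from about 8 to 13.5 N. I then backed off, raised the hand so the flap could spring shut, and moved it clear. My last pictures were at about 14 to 15 s, well inside the 42 s limit.
- **Carrier position:** The final pictures put it at fixture x of about 57 to 60 mm (58 is home, 55 the minimum). My own fit on the yellow end wall gave 57 mm.
- **Flap:** The flap looks the same as in the starting picture, and its lip was measured at z of about 15 to 19 mm (18.5 when shut).
- **Bystanders:** The lens, jar and gauge block read within about 2 mm of where they started and stand upright.
- **Disagreement:** The side and top cameras differ by about 2 to 3 mm on the fixture's position, which is roughly their stated calibration error. For the carrier being home I therefore also relied on the stall at the stop.

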